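# Hold a room safe unlocked with its override key

### The arm

A 6-joint arm with a two-finger parallel gripper is mounted at the origin on the work surface. World frame = base frame: x ahead of the robot, y to its left, z up, the work surface at z = 0. Lengths are in mm, angles in rad, forces in N, time in s.
With the tool pointing down it reaches from about 275 to 1000 mm from the base axis. Payload 8.4 kg.
Tool frame: the origin (TCP) lies on the centre line of the jaws, within the pads' length; the fingertips stand r.tip_reach ahead of it and the grasp point (between the pads) lies 11 mm behind it (r.tip_reach is the distance from the TCP to the fingertips, in mm); z points along the fingers, y is the line along which they close (so a half turn about z gives the same grasp; the last joint's range is limited). The gripper opens to 85 mm and grips with 20 to 120 N. Pads are 22 mm wide; open, the fingers measure 114 mm over their backs; the gripper's body (76 mm by 85 mm) begins 54 mm behind the grasp point. The pads swing forward as they close: fully open they stand 13 mm farther back than shut.
Start: joints at [1.099, 0.353, 1.633, -0, 1.155, -0.002], TCP at [282.942, 557.29, 239.281] pointing down, gripper open.
Joint ranges: [-2.63, 2.63], [-0.92, 2.1], [0.06, 2.66], [-1.3, 4.44], [0, 2.69], [-3.02, 3.02]. Speed limits (rad/s): [2.22, 2.22, 2.79, 3.14, 3.14, 3.14].

### API

Orientations are given as [roll, pitch, yaw] about the fixed x, y, z axes, in that order (R = Rz(yaw) Ry(pitch) Rx(roll)).
In Python, from rig import r gives the robot as it stands.
- The arm moves only by the tool carry_out, never from a script. Its argument "targets" is a list of rows, each an object with "dp": the shift along the tool's x, y, z in mm, a list of three; "yaw": the turn about the tool's z in degrees. A call has 1 to 12 rows; each row is the pose to reach, as a shift and turn from the pose commanded when the call began, along the tool's axes at that moment; what a row does not reach only later rows make up. A row lasts 1/8 s, in which the tool goes at most 62.5 mm and 10.7 degrees, less where a joint would pass 70% of its speed; a pose out of reach is approached as far as the arm can. A call with a gripper value outside its range is refused whole. "fingers" is the opening, from -1 (shut) to 1 (fully open), so that 0 is half open, set as the call begins (left out, the last holds). The fingers move at their own pace and stop on an object; "grip_force" is the grip in N (left out, the last holds). Time passes only in rows, so rows that repeat a pose let the fingers close. It gives the time, the measured TCP pose, the force, the opening and the grip force at its end, in the units of the state.
- r.sense(): the state, without advancing time (a new reading comes with each control period).
- r.grab_frame(name): name is "scene" or "top"; returns the picture (480x640x3 uint8, red, green, blue); there is no depth.
- r.get_calibration(name): a dict with "fx", "fy", "cx", "cy" (pixels), "rvec" (rotation vector, rad) and "tvec" (3), from world to camera coordinates, as OpenCV has them. Camera axes: x right, y down, z forward; pixel columns grow to the right and rows downward; lengths in mm; the calibration is good to about 2 mm. A picture is of the moment at which its call begins. get_calibration takes no time and is no camera call.
- r.sign_off(): hands the job in; it is judged then, once.
The state is a dict: "clock": time; "qpos": joint angles; "qvel": joint speeds; "joint_efforts": joint torques, N m; "eef_pos": TCP position; "tcp_rot": TCP orientation; "contact_force": force on the tool from outside, world axes, zero at the start; "wrist_torque": the same for the moment, N m; "opening": opening from 0.0 (shut) to 1.0 (fully open); "grasp_force": force on a finger pad.
Only numpy, scipy, OpenCV 4.12 (cv2) and the standard library are available. Lean on these libraries where they do the work, as an engineer would, in place of code of your own. Each camera call takes 0.05 s, during which the arm holds its last target. There are 200 camera calls.

### The job

The keypad of the room safe on the bedside console is dead, so unlock it with its override key: slide the keyhole cover on its lid fully aside to its stop, take the red-headed key from the wooden key stand and push it fully home in the keyhole (the pins are sticky: small wiggles help it in). Turn it a quarter turn clockwise, seen from above, to the stop, and finish there still gripping the key and holding it turned against the lock's return spring, so that a colleague can lift the lid. Leave the other keys and everything else on the console where they are.

Things in the scene. Friction and masses are not known exactly. Their poses are not given: they have to be found in the camera images.
- safe: grey top-opening steel safe, fixed, 280 (x) x 360 (y) x 120 (z) mm; origin at the centre of its underside, z up, its front (-x) towards the robot within about 0.2 rad. Its top is the flat lid, 120 mm above the console; keypad panel on its +y half, keyhole near its front right (-x, -y) corner
- lock_mouth (a point): centre of the keyhole, level with the lid's top (at -80, -90, 120 mm in the safe's frame); axes as the safe's. The keyhole is an upright slot 24 mm long (y) and 6 mm wide (x) through a steel plate 48 mm square, 4 mm thick, flush with the lid. Until the key is within 2 mm of fully home this plate keeps it from turning
- lock_pins (a point): point on the lock's axis 11 mm under the lid's top, amid the sticky pins: in the plug under the plate (slot 23.4 x 5.4 mm) four stiff round-nosed spring pins stand 1.6 mm into the slot from its long sides, 9 and 13.5 mm under the lid's top. Pushed straight, the key sticks there below some 15 to 20 N; pressed with about 10 N and turned to and fro by about 0.05 rad it works its way in
- keyhole_cover (a joint): slide of the aluminium keyhole cover along the safe's +y (the robot's left), in m: 0 to 0.012 at the start (keyhole covered), 0.055 at the end stop; takes about 2 N, stays where left. Cover plate 48 (x) x 44 (y) mm, its top 6 mm above the lid, between two rails 8 mm high, 50 mm apart
- cover_tab (a point): centre of the top of the black upright tab on the cover's middle, which moves with it: tab 26 (x) x 12 (y) x 18 (z) mm, from 6 to 24 mm above the lid; axes as the safe's
- lock_plug (a joint): turn of the lock plug in rad: 0 at rest, grows clockwise seen from above, stop at 1.57. A spring turns it back with 0.04 N m at rest rising to 0.12 N m at the stop, and returns it to 0 when let go. The key has about 0.06 rad of play in it, so turn it a little over a quarter to reach the stop
- safe_key: override key with a red head, 45 g, upright, bit down, in a slot of the stand. Origin at the bit's lower end, z up to the head, x across its flat. Going up: steel bit 4 (x) x 22 (y) mm to 14 mm, lowest 1.4 mm tapered; 5 mm stem to 20; shoulder 12 x 16 to 30, its underside rests on the stand, and on the lid when fully home; head 10 (x) x 28 (y), 30 to 66. Fits either way round, bit along the slot
- key_head (a point): centre of the red head, 48 mm above the key's origin, where to grip it across its 10 mm (along the key's x)
- key_stand: fixed plywood block 56 (x) x 170 (y) x 45 (z) mm, origin at the centre of its underside, with three slots along its y at y = -52, 0 and 52 mm, 24 x 6 mm and 32 mm deep, one key in each; the keys' heads stand 10 to 46 mm above its top, key axes parallel to the stand's
- minibar_key: bystander: the same kind of key with a blue head, in another slot of the stand
- window_key: bystander: the same kind of key with a yellow head, in the third slot of the stand
- notepad: fixed white notepad 105 x 148 x 8 mm in front of the safe, origin at the centre of its underside
- pen: bystander: black pen, 135 mm long, 10 mm thick, lying on the notepad; origin under its middle
- tv_remote: bystander: dark remote control 44 x 165 x 18 mm, origin at the centre of its underside
- water_bottle: bystander: green glass bottle, 68 mm thick, 210 mm high, origin at the centre of its underside
- mug: bystander: white mug, 80 mm across, 90 mm high, origin at the centre of its underside

How it is judged (in metres and radians):
On the way, in this order (a step that is already met when the one before it is completed fails the run):
1. the keyhole cover is slid fully aside, to its stop (value of joint keyhole_cover above 0.051 m), for 0.2 s.
2. the red-headed key is fully home in the keyhole (z of safe_key in the frame of lock_mouth below -0.017 m and horizontal distance between safe_key and lock_mouth below 0.004 m), for 0.05 s.
3. the key has turned the lock a quarter, to its stop (value of joint lock_plug above 1.4 rad), for 0.2 s.
At the end, for the whole second after the job is handed in: For the whole last second: the lock plug is past 1.40 rad (stop 1.57), the red-headed key is fully home (bit end over 17 mm below the lid's top, within 4 mm of the keyhole's axis) and gripped by the fingers with over 2 N, and the cover is within 4 mm of its open stop (all of step 2 and value of joint lock_plug above 1.4 rad and value of joint keyhole_cover above 0.051 m and contact force between the fingers and safe_key above 2 N); the arm keeps its last pose, push and grip.
It fails at once if another key, the pen, remote, bottle or mug is moved by more than 30 mm (distance of any of minibar_key, window_key, pen, tv_remote, water_bottle, mug from where it was at the start of the episode above 0.03 m).
It also fails if it takes over 58 s, if anything falls off the work surface, if the arm or the gripper's body presses on something with over 40 N, if the wrist force passes 120 N, or if a joint passes its speed limit or range.

## Working session

There is one attempt and no reset: what is moved stays moved. The work goes in short steps, Python scripts to look and compute and a tool call to move; the robot and the scene stay as the last step left them, time stands still between calls to the robot, and variables do not carry over. Pictures are saved under pics/ and viewed, at most 10 in all, crops included, and the job is handed in when it is done.

Besides the shell and the picture viewer there is one more tool, called after "Request:" as name(argument=value, ...) on one line, values as JSON. carry_out: Moves the arm, as the interface text tells. Its arguments: {"type":"object","properties":{"targets":{"type":"array","items":{"type":"object","properties":{"dp":{"type":"array","items":{"type":"number"}},"yaw":{"type":"number"}}}},"fingers":{"type":"number"},"grip_force":{"type":"number"}},"required":["targets"]}

```bash
mkdir -p pics
python3 - <<'E'
from rig import r
import cv2
s=r.sense();print(s, r.tip_reach)
for n in("scene","top"):
    cv2.imwrite(f"pics/{n}0.png",r.grab_frame(n)[:,:,::-1]);print(r.get_calibration(n))
E
```

```text
{'clock': 0.0, 'qpos': array([ 1.09861611e+00,  3.53628257e-01,  1.63412351e+00,  4.00286905e-07,
        1.15522494e+00, -2.38669974e-03]), 'qvel': array([-0.00224919,  0.00013723,  0.00021472, -0.00033324,  0.00084507,
        0.00046929]), 'joint_efforts': array([ 8.52417506e-04, -6.05226946e+01, -3.42062902e+01, -6.57263786e-05,
        9.52901988e-03,  5.96473160e-05]), 'eef_pos': array([282.71935803, 556.87736586, 238.57865381]), 'tcp_rot': array([-3.14020860e+00, -3.66930838e-06,  2.67179898e+00]), 'contact_force': array([ 0.10022719, -0.34335948,  0.09096051]), 'wrist_torque': array([0.00299383, 0.02570325, 0.00365269]), 'grasp_force': 0.0, 'opening': 0.9987653131938581} 8.0
{'fx': 604.9272819493737, 'fy': 604.9272819493737, 'cx': 319.76685173124025, 'cy': 244.14261372686764, 'rvec': array([ 2.25181385,  0.71684499, -0.28178103]), 'tvec': array([-344.91138124, -215.18237205, 1688.75999041])}
{'fx': 438.8591147249007, 'fy': 438.8591147249007, 'cx': 322.32740540268003, 'cy': 232.93049866817873, 'rvec': array([ 2.19656389, -2.17515279,  0.08538899]), 'tvec': array([-149.30532453,  506.73295211, 1012.71090262])}
```

View pics/scene0.png

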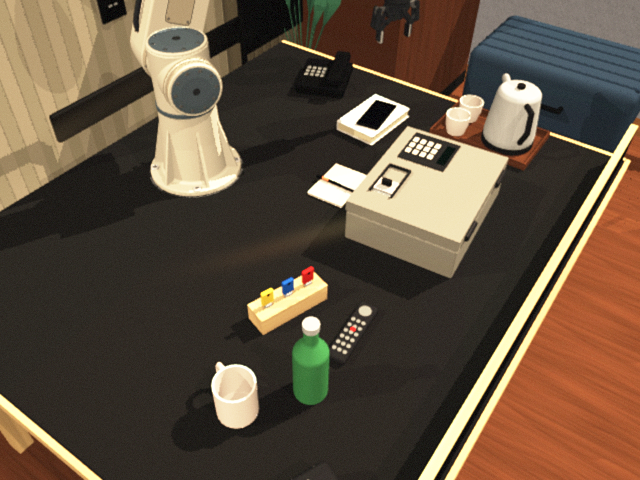

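View pics/top0.png

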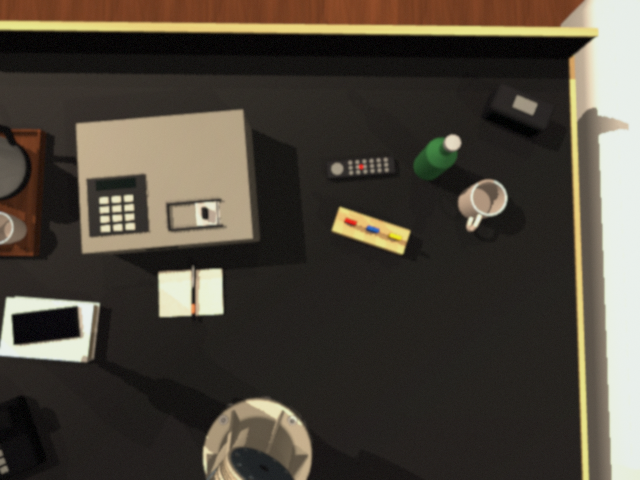

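The scene view shows the safe (lid around 350–505, 130–260), the red key at about (308,275) at the far end of the stand, and the cover tab near (387,181). In the top view the red key is at about (350,222), the tab near (207,213), and the lid corners near (77,123), (244,110), (258,240), (82,252).

```bash
cat > h.py <<'E'
import numpy as np, cv2
from rig import r
def cam(n):
    c=r.get_calibration(n); R=cv2.Rodrigues(np.array(c["rvec"]))[0]; t=np.array(c["tvec"])
    return c,R,-R.T@t
def ray(n,uv):
    c,R,C=cam(n); d=R.T@np.array([(uv[0]-c["cx"])/c["fx"],(uv[1]-c["cy"])/c["fy"],1.]); return C,d/np.linalg.norm(d)
def onz(n,uv,z):
    C,d=ray(n,uv); return C+d*(z-C[2])/d[2]
def tri(a,b):
    A=np.zeros((3,3));y=np.zeros(3)
    for n,uv in(("top",a),("scene",b)):
        C,d=ray(n,uv);P=np.eye(3)-np.outer(d,d);A+=P;y+=P@C
    X=np.linalg.solve(A,y); C,d=ray("top",a); return X,np.linalg.norm(np.cross(X-C,d))
def proj(n,p):
    c,R,C=cam(n); q=R@(np.array(p)-C); return np.array([c["fx"]*q[0]/q[2]+c["cx"],c["fy"]*q[1]/q[2]+c["cy"]])
E
python3 - <<'E'
from h import *
T=cv2.imread("pics/top0.png");S=cv2.imread("pics/scene0.png")
print(cam("top")[2],cam("scene")[2])
def blob(I,roi,lo,hi):
    x0,y0,x1,y1=roi; h=cv2.cvtColor(I[y0:y1,x0:x1],cv2.COLOR_BGR2HSV)
    m=cv2.inRange(h,lo,hi); n,l,s,c=cv2.connectedComponentsWithStats(m); i=1+np.argmax(s[1:,4]); return c[i]+[x0,y0],s[i]
for nm,ran in dict(blue=((100,120,60),(130,255,255)),yellow=((22,170,120),(34,255,255)),red=((172,150,60),(180,255,255)),red0=((0,200,60),(6,255,255))).items():
    try:
        a,sa=blob(T,(325,200,415,260),*ran);b,sb=blob(S,(240,255,335,330),*ran);print(nm,a,sa,b,sb,tri(a,b))
    except Exception as e: print(nm,e)
def crop(I,x,y,w,h,k): return cv2.resize(I[y:y+h,x:x+w],None,fx=k,fy=k,interpolation=cv2.INTER_CUBIC)
a=crop(T,325,200,100,60,4);b=crop(T,155,190,100,60,4);c=crop(S,235,255,100,75,4);d=crop(S,345,150,100,75,4)
cv2.imwrite("pics/m1.png",np.vstack([np.hstack([a,b]),np.hstack([c,d])]))
E
```

```text
[ 432.10316234 -140.25565612 1047.98327515] [1047.91515812 -923.40518451 1032.65401076]
blue [372.05263158 229.13157895] [42 27 11  5 38] [287.16438356 284.62328767] [ 41  22  13  17 146] (array([ 513.52726872, -254.67061645,   75.55481946]), np.float64(0.05340069077071955))
yellow [394.55172414 236.46551724] [64 33 13  8 58] [266.78333333 297.18333333] [ 21  33  13  18 120] (array([ 498.14111608, -305.08962096,   72.20287296]), np.float64(0.2540369007563122))
red attempt to get argmax of an empty sequence
red0 [350.10810811 221.48648649] [20 19 11  6 37] [307.30232558 274.35658915] [ 61  11  13  18 129] (array([ 530.36188421, -205.6406992 ,   75.06828746]), np.float64(0.19079816678669742))
```

View pics/m1.png

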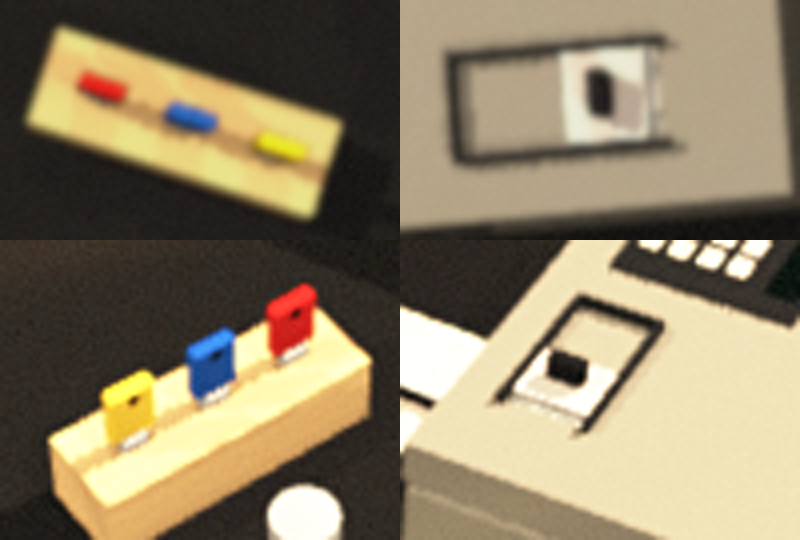

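The mosaic shows the red key at the safe-side end of the stand. The cover sits between dark rails, with its tab at about (306,... full-res 205,213) in the top view, and the slide opens to image left (+y).

Run:
```python
from h import *
T=cv2.imread("pics/top0.png");G=cv2.cvtColor(T,cv2.COLOR_BGR2GRAY)
def fit(roi,z,th,nm):
    x0,y0,x1,y1=roi
    g=cv2.resize(G[y0:y1,x0:x1],None,fx=4,fy=4,interpolation=cv2.INTER_CUBIC); 
    m=(g>th).astype(np.uint8)
    cs,_=cv2.findContours(m,cv2.RETR_EXTERNAL,cv2.CHAIN_APPROX_NONE); c=max(cs,key=cv2.contourArea)[:,0]
    uv=(c+.5)/4-.5+[x0,y0]
    P=np.array([onz("top",u,z)[:2] for u in uv],np.float32)
    print(nm,th,cv2.minAreaRect(P))
    # robust side fits
    box=cv2.boxPoints(cv2.minAreaRect(P)); out=[]
    for i in range(4):
        a,b=box[i],box[(i+1)%4]; L=np.linalg.norm(b-a); d=(b-a)/L; n=np.array([-d[1],d[0]])
        s=(P-a)@d; o=(P-a)@n; q=P[(s>.1*L)&(s<.9*L)&(abs(o)<8)]
        l=cv2.fitLine(q,cv2.DIST_HUBER,0,.01,.01).ravel(); out.append(l)
    cor=[]
    for i in range(4):
        l,k=out[i-1],out[i]; t=np.linalg.solve(np.array([l[:2],-k[:2]]).T,k[2:]-l[2:]); cor.append(l[2:]+t[0]*l[:2])
    cor=np.array(cor);print(np.round(cor,1).tolist(),'c',cor.mean(0),'len',[round(float(np.linalg.norm(cor[i]-cor[i-1])),1) for i in range(4)],'ang',[round(float(np.degrees(np.arctan2(l[1],l[0]))),2) for l in out])
for th in(70,90,110,125): fit((60,95,275,265),120,th,"lid")
for th in(80,110,130): fit((320,195,420,265),45,th,"stand")
print(G[180,160:262:4],G[225:262,200].tolist(),G[100:125,180].tolist())
# tab & rails
g=G[190:240,160:235]
m=(g<60).astype(np.uint8); n,l,s,c=cv2.connectedComponentsWithStats(m)
for i in range(1,n):
    if s[i,4]>8: print(s[i]+[160,190,0,0,0],c[i]+[160,190],onz("top",c[i]+[160,190],144))
```

```text
lid 70 ((610.31298828125, 196.7244110107422), (286.8177795410156, 366.3554992675781), 5.561918258666992)
[[450.5, 363.8999938964844], [486.0, 1.0], [770.0, 28.799999237060547], [734.7000122070312, 392.5]] c [610.28864 196.54688] len [285.6, 364.6, 285.4, 365.4] ang [-84.42, 5.58, -84.45, 5.74]Traceback (most recent call last):
  File "<stdin>", line 21, in <module>
  File "<stdin>", line 9, in fit
  File "h.py", line 9, in onz
    C,d=ray(n,uv); return C+d*(z-C[2])/d[2]
        ~~~^^^^^^
  File "h.py", line 7, in ray
    c,R,C=cam(n); d=R.T@np.array([(uv[0]-c["cx"])/c["fx"],(uv[1]-c["cy"])/c["fy"],1.]); return C,d/np.linalg.norm(d)
          ~~~^^^
  File "h.py", line 4, in cam
    c=r.get_calibration(n); R=cv2.Rodrigues(np.array(c["rvec"]))[0]; t=np.array(c["tvec"])
ValueError: time passes only in moves, steps and waits
```

```bash
sed -i 's/^def cam(n):/import functools\n@functools.cache\ndef cam(n):/' h.py
cat > m.py <<'E'
from h import *
T=cv2.imread("pics/top0.png");G=cv2.cvtColor(T,cv2.COLOR_BGR2GRAY)
def fit(roi,z,th,nm):
    x0,y0,x1,y1=roi
    g=cv2.resize(G[y0:y1,x0:x1],None,fx=4,fy=4,interpolation=cv2.INTER_CUBIC)
    cs,_=cv2.findContours((g>th).astype(np.uint8),cv2.RETR_EXTERNAL,cv2.CHAIN_APPROX_NONE); c=max(cs,key=cv2.contourArea)[:,0]
    uv=(c+.5)/4-.5+[x0,y0]
    P=np.array([onz("top",u,z)[:2] for u in uv],np.float32)
    box=cv2.boxPoints(cv2.minAreaRect(P)); out=[]
    for i in range(4):
        a,b=box[i],box[(i+1)%4]; L=np.linalg.norm(b-a); d=(b-a)/L; n=np.array([-d[1],d[0]])
        s=(P-a)@d; o=(P-a)@n; q=P[(s>.1*L)&(s<.9*L)&(abs(o)<8)]
        out.append(cv2.fitLine(q,cv2.DIST_HUBER,0,.01,.01).ravel())
    cor=[]
    for i in range(4):
        l,k=out[i-1],out[i]; t=np.linalg.solve(np.array([l[:2],-k[:2]]).T,k[2:]-l[2:]); cor.append(l[2:]+t[0]*l[:2])
    cor=np.array(cor);print(nm,th,np.round(cor,1).tolist(),'c',cor.mean(0),'len',[round(float(np.linalg.norm(cor[i]-cor[i-1])),1) for i in range(4)],'ang',[round(float(np.degrees(np.arctan2(l[1],l[0]))),2) for l in out])
if __name__=="__main__":
    for th in(70,90,110,125): fit((60,95,275,265),120,th,"lid")
    for th in(80,110,130): fit((320,195,420,265),45,th,"stand")
    print(G[180,220:264].tolist(),G[225:262,200].tolist(),G[100:125,180].tolist())
    g=G[190:240,160:235]
    n,l,s,c=cv2.connectedComponentsWithStats((g<60).astype(np.uint8))
    for i in range(1,n):
        if s[i,4]>8: print(s[i]+[160,190,0,0,0],c[i]+[160,190],onz("top",c[i]+[160,190],144))
E
python3 m.py
```

```text
lid 70 [[450.5, 363.8999938964844], [486.0, 1.0], [770.0, 28.799999237060547], [734.7000122070312, 392.5]] c [610.28864 196.54688] len [285.6, 364.6, 285.4, 365.4] ang [-84.42, 5.58, -84.45, 5.74]
lid 90 [[452.1000061035156, 363.20001220703125], [487.20001220703125, 2.5999999046325684], [768.7999877929688, 30.200000762939453], [733.7000122070312, 391.3999938964844]] c [610.4454 196.855 ] len [283.0, 362.3, 282.9, 362.9] ang [-84.43, 5.6, -84.45, 5.71]
lid 110 [[453.20001220703125, 362.3999938964844], [488.3999938964844, 3.799999952316284], [767.5999755859375, 31.200000762939453], [732.7999877929688, 390.3999938964844]] c [610.4999  196.96341] len [281.0, 360.3, 280.6, 360.9] ang [-84.41, 5.61, -84.48, 5.71]
lid 125 [[454.1000061035156, 361.8999938964844], [489.1000061035156, 4.699999809265137], [766.5999755859375, 32.0], [732.2000122070312, 389.6000061035156]] c [610.519   197.03409] len [279.4, 358.9, 278.8, 359.3] ang [-84.4, 5.61, -84.49, 5.7]
stand 80 [[457.20001220703125, -328.1000061035156], [515.7999877929688, -347.5], [570.2000122070312, -181.39999389648438], [511.10000610351
[... 545 characters left out ...]
] ang [-18.4, 71.85, -18.37, 72.03]
[167, 166, 168, 166, 166, 166, 167, 166, 166, 165, 165, 167, 166, 166, 167, 165, 166, 165, 166, 165, 167, 166, 166, 166, 165, 165, 161, 147, 113, 80, 65, 58, 57, 56, 51, 41, 29, 24, 24, 24, 24, 22, 25, 25] [177, 110, 65, 75, 104, 134, 156, 164, 166, 166, 165, 166, 165, 167, 166, 164, 158, 137, 103, 73, 56, 44, 31, 22, 21, 15, 20, 22, 17, 25, 19, 20, 20, 18, 24, 17, 17] [45, 46, 46, 47, 45, 43, 44, 45, 45, 46, 45, 44, 46, 65, 99, 138, 159, 165, 167, 167, 168, 167, 165, 167, 167]
[167 204   5  26  35] [168.51428571 216.94285714] [528.9086027  174.49962015 144.        ]
[203 209   5   9  39] [204.79487179 213.05128205] [537.7648919   99.81881088 144.        ]
```

Request:
carry_out(targets=[{"dp":[-20,-14,0],"yaw":3},{"dp":[-60,-42,0],"yaw":8},{"dp":[-110,-78,0],"yaw":14},{"dp":[-160,-113,0],"yaw":21},{"dp":[-210,-148,0],"yaw":27},{"dp":[-260,-183,0],"yaw":33},{"dp":[-310,-219,10],"yaw":40},{"dp":[-360,-254,20],"yaw":46},{"dp":[-410,-289,30],"yaw":52},{"dp":[-440,-310,36],"yaw":56},{"dp":[-454.5,-320.4,40],"yaw":57.5},{"dp":[-454.5,-320.4,40],"yaw":57.5}], fingers=-1, grip_force=40)

```text
clock: 1.6
eef_pos: [542.8, 64.8, 198.9]
tcp_rot: [-3.141, -0.0, 1.666]
contact_force: [-0.3, 0.3, -0.0]
opening: 0.001
grasp_force: 0.0
```

Request:
carry_out(targets=[{"dp":[0,0,15]},{"dp":[0,0,35]},{"dp":[0,0,53]},{"dp":[0,0,60]},{"dp":[0,0,61]},{"dp":[0,0,61]}])

```text
schema error: expected keys dp, yaw
```

Run:
```python
from h import *
I=r.grab_frame("scene")[:,:,::-1];T=r.grab_frame("top")[:,:,::-1]
a=cv2.resize(I[130:250,320:480],None,fx=4,fy=4,interpolation=cv2.INTER_CUBIC)
cv2.imwrite("pics/s2.png",a);print(r.sense()["eef_pos"],r.sense()["contact_force"])
```

```text
[542.52719654  66.33218419 199.32665571] [0.53246718 0.14439062 0.72304753]
```

View pics/s2.png

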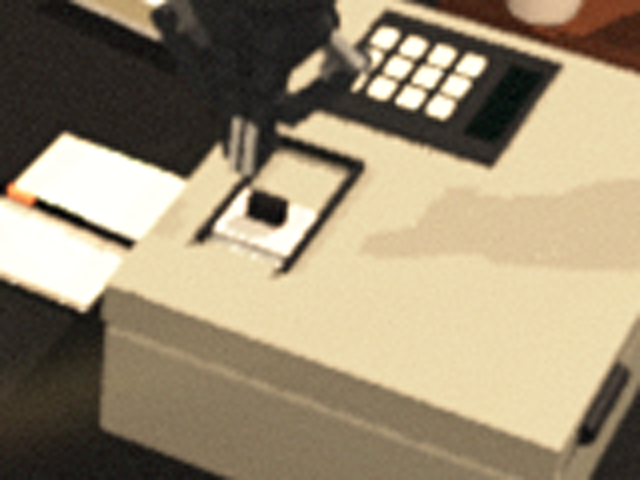

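The fingers are shut and hang above the slide, with the tab at about (267,207) in the crop. Next I lower them and push.

Request:
carry_out(targets=[{"dp":[0,0,15],"yaw":0},{"dp":[0,0,35],"yaw":0},{"dp":[0,0,53],"yaw":0},{"dp":[0,0,60],"yaw":0},{"dp":[0,0,61],"yaw":0},{"dp":[0,0,61],"yaw":0}])

```text
clock: 2.45
eef_pos: [543.4, 66.1, 138.7]
tcp_rot: [3.141, -0.0, 1.669]
contact_force: [-0.0, -0.3, 0.7]
opening: 0.003
grasp_force: 0.0
```

Request:
carry_out(targets=[{"dp":[5,0,0],"yaw":0},{"dp":[11,0,0],"yaw":0},{"dp":[17,0,0],"yaw":0},{"dp":[23,0,0],"yaw":0},{"dp":[29,0,0],"yaw":0},{"dp":[35,0,0],"yaw":0},{"dp":[41,0,0],"yaw":0},{"dp":[47,0,0],"yaw":0},{"dp":[53,0,0],"yaw":0},{"dp":[59,0,0],"yaw":0},{"dp":[64,0,0],"yaw":0},{"dp":[66,0,0],"yaw":0}])

```text
clock: 3.95
eef_pos: [536.7, 131.9, 138.3]
tcp_rot: [3.141, -0.0, 1.669]
contact_force: [0.2, -2.3, 2.2]
opening: 0.002
grasp_force: 1.0
```

Request:
carry_out(targets=[{"dp":[2,0,0],"yaw":0},{"dp":[4,0,0],"yaw":0},{"dp":[6,0,0],"yaw":0},{"dp":[6,0,0],"yaw":0}])

```text
clock: 4.45
eef_pos: [536.2, 137.5, 138.3]
tcp_rot: [3.142, 0.0, 1.668]
contact_force: [0.4, -2.6, 0.8]
opening: 0.001
grasp_force: 1.1
```

Request:
carry_out(targets=[{"dp":[1.5,0,0],"yaw":0},{"dp":[3,0,0],"yaw":0},{"dp":[3,0,0],"yaw":0}])

```text
clock: 4.82
eef_pos: [536.1, 137.9, 138.3]
tcp_rot: [-3.141, 0.004, 1.669]
contact_force: [2.6, -17.0, 4.5]
opening: -0.0
grasp_force: 8.8
```

Request:
carry_out(targets=[{"dp":[0,0,0],"yaw":0},{"dp":[-5,0,0],"yaw":0},{"dp":[-8,0,-25],"yaw":0},{"dp":[-30,-3,-60],"yaw":2},{"dp":[-80,-9,-60],"yaw":6},{"dp":[-130,-15,-60],"yaw":9},{"dp":[-185,-21,-55],"yaw":13},{"dp":[-240,-27,-45],"yaw":17},{"dp":[-295,-34,-35],"yaw":21},{"dp":[-330,-38,-30],"yaw":23},{"dp":[-343.6,-39.5,-30],"yaw":23.7},{"dp":[-343.6,-39.5,-30],"yaw":23.7}], fingers=1)

```text
clock: 6.32
eef_pos: [530.1, -205.3, 168.3]
tcp_rot: [3.142, -0.001, 1.254]
contact_force: [-0.8, 0.5, -0.7]
opening: 1.001
grasp_force: 0.0
```

Run:
```python
from h import *
I=r.grab_frame("scene")[:,:,::-1];T=r.grab_frame("top")[:,:,::-1]
f=lambda A,x,y:cv2.resize(A[y:y+100,x:x+133],None,fx=3,fy=3,interpolation=cv2.INTER_CUBIC)
cv2.imwrite("pics/s3.png",np.vstack([np.hstack([f(I,340,140),f(T,150,170)]),np.hstack([f(I,230,220),f(T,300,180)])]));s=r.sense();print(s["eef_pos"],s["tcp_rot"],s["contact_force"],s["qpos"])
cv2.imwrite("pics/top3.png",T);cv2.imwrite("pics/sc3.png",I)
```

```text
[ 530.09732531 -204.19426655  168.42410318] [-3.14149785e+00 -5.94572354e-04  1.25546192e+00] [0.3012566  0.24682407 0.12008243] [-3.70671525e-01  3.44154510e-01  1.82205885e+00  7.10662762e-04
  9.75506954e-01 -5.57356917e-02]
```

View pics/s3.png

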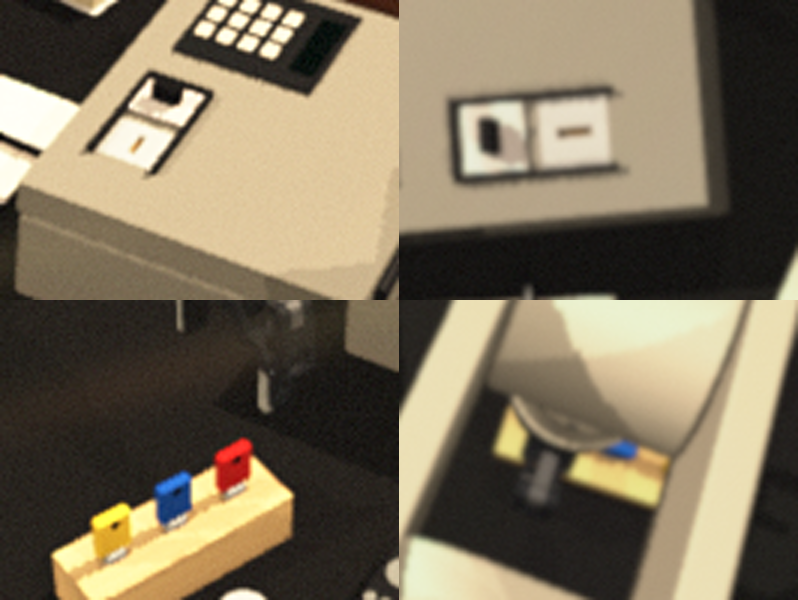

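The cover is fully open, with the keyhole slot at about (208,213.7) in the top view and (385,188) in the scene view. The open fingers hang above the red key.

Run:
```python
from h import *
for n,f,roi in(("top","pics/top3.png",(199,208,217,219)),("scene","pics/sc3.png",(380,183,390,193))):
    G=cv2.cvtColor(cv2.imread(f),cv2.COLOR_BGR2GRAY).astype(float);x0,y0,x1,y1=roi;g=G[y0:y1,x0:x1]
    print(np.round(g).astype(int))
    w=np.clip(np.percentile(g,70)-35-g,0,None);X,Y=np.meshgrid(range(x0,x1),range(y0,y1));uv=((w*X).sum()/w.sum(),(w*Y).sum()/w.sum())
    print(n,uv,onz(n,uv,120),proj(n,[539.7,99.6,120]))
```

```text
[[222 222 223 223 223 222 223 223 223 222 222 223 222 222 222 222 222 222]
 [221 222 223 223 223 222 222 222 222 222 223 221 222 222 221 222 222 222]
 [221 221 221 222 221 220 220 219 219 219 218 217 217 216 216 219 220 222]
 [222 222 220 218 213 212 210 207 205 202 200 198 196 194 197 210 220 224]
 [223 222 218 204 188 180 177 171 167 162 159 156 154 154 168 197 218 223]
 [224 222 214 187 152 132 132 129 125 122 122 119 119 125 153 190 216 223]
 [223 222 212 182 137 112 117 125 127 129 132 136 141 148 170 196 216 223]
 [223 221 216 191 159 145 154 165 172 174 178 180 185 190 198 210 218 222]
 [222 222 220 209 196 191 197 203 208 209 209 211 214 216 217 220 222 223]
 [222 222 221 219 217 216 218 219 220 220 221 221 221 222 222 222 223 223]
 [222 222 223 223 222 223 222 222 222 221 222 222 222 222 222 222 222 221]]
top (np.float64(207.69900497512438), np.float64(213.4402985074627)) [539.80149748 100.00581991 120.        ] [207.88881456 213.48971287]
[[247 248 248 248 249 248 249 249 251 250]
 [248 248 248 248 249 249 244 244 247 249]
 [247 247 248 248 250 245 217 210 234 247]
 [247 247 248 249 247 227 154 165 229 247]
 [249 248 248 247 238 183 137 202 245 249]
 [249 249 248 239 206 154 178 238 248 249]
 [248 249 244 223 176 174 232 248 248 248]
 [249 248 242 226 192 226 247 249 249 248]
 [249 249 249 245 234 245 248 249 248 249]
 [244 247 251 250 249 249 248 249 249 249]]
scene (np.float64(385.5377574370709), np.float64(187.47826086956522)) [541.31807003  99.16148606 120.        ] [385.0473086  187.13288528]
```

Request:
carry_out(targets=[{"dp":[0,0,20],"yaw":0},{"dp":[0,0,50],"yaw":0},{"dp":[0,0,80],"yaw":0},{"dp":[0,0,98],"yaw":0},{"dp":[0,0,104],"yaw":0},{"dp":[0,0,104],"yaw":0}])

```text
clock: 7.18
eef_pos: [530.3, -205.1, 64.6]
tcp_rot: [3.141, -0.0, 1.255]
contact_force: [0.1, 0.5, -0.1]
opening: 1.001
grasp_force: 0.0
```

Request:
carry_out(targets=[{"dp":[0,0,0],"yaw":0},{"dp":[0,0,0],"yaw":0},{"dp":[0,0,0],"yaw":0},{"dp":[0,0,0],"yaw":0},{"dp":[0,0,0],"yaw":0},{"dp":[0,0,0],"yaw":0},{"dp":[0,0,0],"yaw":0},{"dp":[0,0,0],"yaw":0}], fingers=-1, grip_force=50)

```text
clock: 8.18
eef_pos: [530.0, -205.4, 64.5]
tcp_rot: [3.142, 0.0, 1.255]
contact_force: [-1.1, 0.7, 4.8]
opening: 0.111
grasp_force: 50.4
```

Request:
carry_out(targets=[{"dp":[0,0,-8],"yaw":0},{"dp":[0,0,-25],"yaw":0},{"dp":[0,0,-55],"yaw":0},{"dp":[5,-1,-90],"yaw":0},{"dp":[35,-10,-112],"yaw":-3},{"dp":[80,-23,-115],"yaw":-7},{"dp":[130,-38,-115],"yaw":-11},{"dp":[180,-52,-115],"yaw":-15},{"dp":[230,-67,-115],"yaw":-19},{"dp":[270,-78,-115],"yaw":-22},{"dp":[290,-84,-115],"yaw":-23.7},{"dp":[293.2,-85.1,-115],"yaw":-23.7}])

```text
clock: 9.68
eef_pos: [540.2, 101.0, 180.2]
tcp_rot: [3.141, -0.0, 1.67]
contact_force: [0.4, 0.0, -0.8]
opening: 0.114
grasp_force: 49.8
```

Run:
```python
from h import *
I=r.grab_frame("scene")[:,:,::-1];T=r.grab_frame("top")[:,:,::-1]
cv2.imwrite("pics/sc4.png",I);cv2.imwrite("pics/top4.png",T)
cv2.imwrite("pics/s4.png",cv2.resize(I[130:210,340:440],None,fx=7,fy=7,interpolation=cv2.INTER_CUBIC));s=r.sense();print(s["eef_pos"],s["tcp_rot"],s["contact_force"],s["opening"],s["grasp_force"])
```

```text
[540.17661776  99.68384734 179.85482108] [3.14132993e+00 1.93806047e-04 1.66826645e+00] [ 0.33066822 -1.01817892 -0.39194298] 0.10832672661630888 49.804426431655884
```

View pics/s4.png

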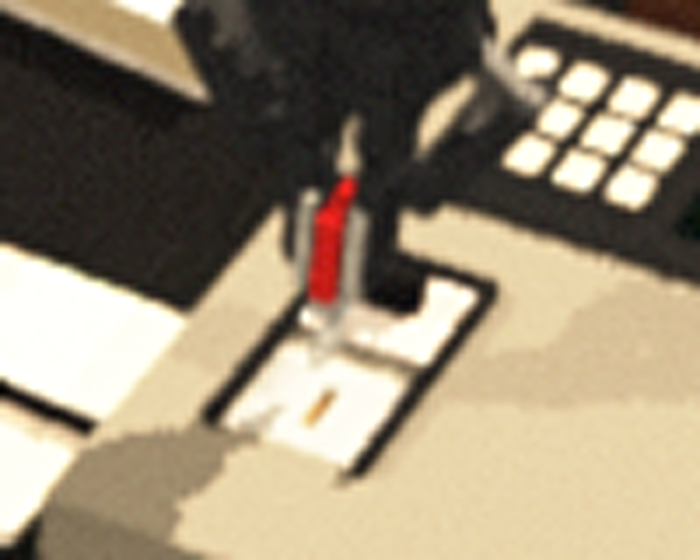

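The key is held upright with its red head at about (330,240) in the crop, and the slot is below it at (320,407). Now I lower it while watching the force.

Request:
carry_out(targets=[{"dp":[0,0,8],"yaw":0},{"dp":[0,0,15],"yaw":0},{"dp":[0,0,18],"yaw":0},{"dp":[0,0,20],"yaw":0},{"dp":[0,0,21.5],"yaw":0},{"dp":[0,0,22.5],"yaw":0},{"dp":[0,0,22.5],"yaw":0}])

```text
clock: 10.65
eef_pos: [540.3, 99.8, 156.8]
tcp_rot: [3.142, -0.0, 1.668]
contact_force: [0.5, 0.0, -0.7]
opening: 0.109
grasp_force: 49.8
```

Request:
carry_out(targets=[{"dp":[0,0,1],"yaw":0},{"dp":[0,0,2],"yaw":0},{"dp":[0,0,3],"yaw":0},{"dp":[0,0,4],"yaw":0},{"dp":[0,0,4],"yaw":0}])

```text
clock: 11.28
eef_pos: [540.2, 99.8, 152.7]
tcp_rot: [-3.141, 0.0, 1.668]
contact_force: [-0.3, -0.1, -0.2]
opening: 0.113
grasp_force: 49.8
```

Request:
carry_out(targets=[{"dp":[0,0,1],"yaw":0},{"dp":[0,0,2],"yaw":0},{"dp":[0,0,3],"yaw":0},{"dp":[0,0,4],"yaw":0},{"dp":[0,0,4],"yaw":0}])

```text
clock: 11.9
eef_pos: [540.3, 99.8, 148.8]
tcp_rot: [3.141, 0.0, 1.668]
contact_force: [0.6, 0.8, 0.9]
opening: 0.107
grasp_force: 50.0
```

Request:
carry_out(targets=[{"dp":[0,0,1],"yaw":3},{"dp":[0,0,1.5],"yaw":-3},{"dp":[0,0,2],"yaw":3},{"dp":[0,0,2.5],"yaw":-3},{"dp":[0,0,3],"yaw":3},{"dp":[0,0,3],"yaw":-3},{"dp":[0,0,3],"yaw":0}])

```text
clock: 12.78
eef_pos: [540.4, 99.9, 145.8]
tcp_rot: [3.141, -0.0, 1.669]
contact_force: [-0.1, -0.1, 2.4]
opening: 0.113
grasp_force: 50.1
```

Request:
carry_out(targets=[{"dp":[0,0,1],"yaw":3},{"dp":[0,0,2],"yaw":-3},{"dp":[0,0,3],"yaw":3},{"dp":[0,0,3.5],"yaw":-3},{"dp":[0,0,4],"yaw":3},{"dp":[0,0,4],"yaw":-3},{"dp":[0,0,4],"yaw":0}])

```text
clock: 13.65
eef_pos: [540.5, 99.9, 141.8]
tcp_rot: [3.141, -0.0, 1.669]
contact_force: [0.8, 0.2, -0.5]
opening: 0.106
grasp_force: 49.9
```

Run:
```python
from h import *
I=r.grab_frame("scene")[:,:,::-1]
cv2.imwrite("pics/s5.png",cv2.resize(I[130:210,340:440],None,fx=7,fy=7,interpolation=cv2.INTER_CUBIC))
```

```text
(no output)
```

View pics/s5.png

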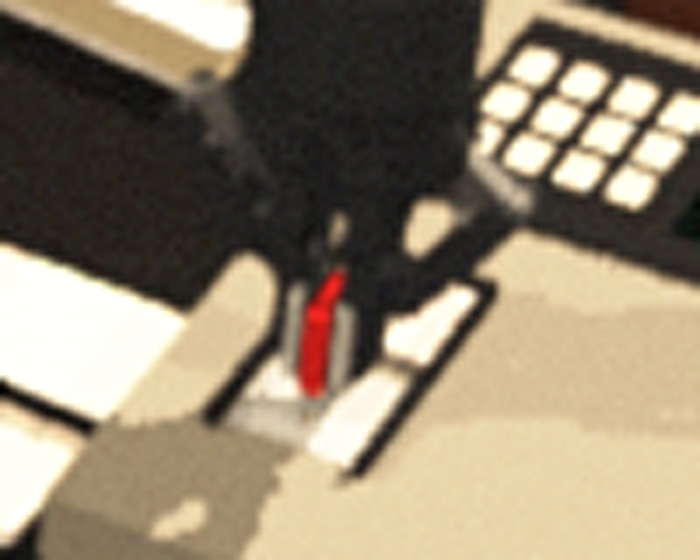

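The key has gone into the lock without slipping in the grip; the shoulder is almost at the lid near (315,393). A little more push will seat it.

Request:
carry_out(targets=[{"dp":[0,0,1],"yaw":3},{"dp":[0,0,2],"yaw":-3},{"dp":[0,0,2.5],"yaw":3},{"dp":[0,0,3],"yaw":-3},{"dp":[0,0,3],"yaw":0},{"dp":[0,0,3],"yaw":0}])

```text
clock: 14.45
eef_pos: [540.6, 99.8, 139.5]
tcp_rot: [3.141, -0.0, 1.668]
contact_force: [-2.7, -0.6, 8.6]
opening: 0.11
grasp_force: 51.2
```

Request:
carry_out(targets=[{"dp":[0,0,0],"yaw":4},{"dp":[0,0,0],"yaw":10},{"dp":[0,0,0],"yaw":18},{"dp":[0,0,0],"yaw":27},{"dp":[0,0,0],"yaw":36},{"dp":[0,0,0],"yaw":45},{"dp":[0,0,0],"yaw":54},{"dp":[0,0,0],"yaw":63},{"dp":[0,0,0],"yaw":72},{"dp":[0,0,0],"yaw":80},{"dp":[0,0,0],"yaw":86},{"dp":[0,0,0],"yaw":90}], grip_force=70)

```text
clock: 15.95
eef_pos: [540.7, 99.8, 139.5]
tcp_rot: [3.141, -0.001, 0.096]
contact_force: [-1.9, -0.6, 7.9]
opening: 0.106
grasp_force: 69.3
```

```bash
python3 -c "
from rig import r;s=r.sense();print(s['eef_pos'],s['tcp_rot'],s['contact_force'],s['wrist_torque'],s['opening'])"
```

```text
[540.70322764  99.78948672 139.54984887] [ 3.14141260e+00 -9.78136830e-04  9.56755465e-02] [-1.89686244 -0.63017227  7.90234116] [-0.16877123  0.2928602   0.18181415] 0.10569627213035772
```

Request:
carry_out(targets=[{"dp":[0,0,0],"yaw":2},{"dp":[0,0,0],"yaw":4},{"dp":[0,0,0],"yaw":5},{"dp":[0,0,0],"yaw":5},{"dp":[0,0,0],"yaw":5},{"dp":[0,0,0],"yaw":5}])

```text
clock: 16.7
eef_pos: [540.7, 99.8, 139.6]
tcp_rot: [3.141, -0.001, 0.011]
contact_force: [-1.3, -1.3, 8.2]
opening: 0.107
grasp_force: 69.3
```

Run:
```python
from h import *
s=r.sense();print(s['eef_pos'],s['tcp_rot'],s['contact_force'],s['wrist_torque'],s['opening'])
I=r.grab_frame("scene")[:,:,::-1]
cv2.imwrite("pics/s6.png",cv2.resize(I[130:210,340:440],None,fx=7,fy=7,interpolation=cv2.INTER_CUBIC))
```

```text
[540.70499037  99.7777092  139.55040948] [ 3.14148676e+00 -1.00512819e-03  1.12147689e-02] [-1.33443062 -1.30727317  8.20479165] [-0.18968402  0.35794585  0.21592808] 0.10689632666773688
```

View pics/s6.png

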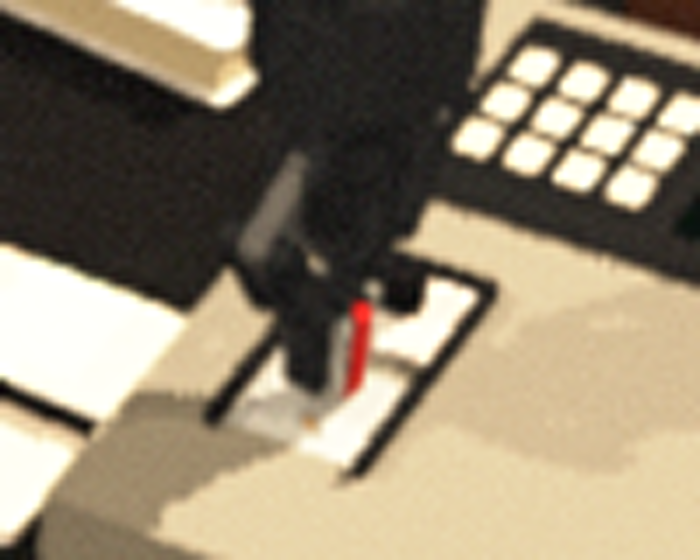

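The head is gripped flat by the pads and turned across the slot, with only the slot's end speck showing at (310,420). The shoulder is on the lid, and the torque has risen at the stop, so I'm handing in.

```bash
python3 -c "
from rig import r;print(r.sign_off())"
```

```text
the job is handed in; nothing more can be done
None
```

I handed the job in at about 17 s: the cover is at its stop, and the red key is home, turned about 95° clockwise and still gripped; sign-off gave no verdict, so the result is unconfirmed.

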